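Seat and lock the tube tray on the mixer

ROBOT

A 6-joint arm with a two-finger parallel gripper is mounted at the origin on a cart in front of the work surface, level with it; the furniture and walls round the work are solid. World frame = base frame: x ahead of the robot, y to its left, z up, the work surface at z = 0. Lengths are in m, angles in rad, forces in N, time in s.
With the tool pointing down it reaches from about 0.325 to 0.9 m from the base axis. Payload 6.1 kg.
Tool frame: the origin (TCP) lies on the centre line of the jaws, within the pads' length; the fingertips stand 8 mm ahead of it and the grasp point (between the pads) lies 11 mm behind it; z points along the fingers, y is the line along which they close (so a half turn about z gives the same grasp; the last joint's range is limited). The gripper opens to 87 mm and grips with 3 to 60 N. Pads are 19 mm wide; open, the fingers measure 117 mm over their backs; the gripper's body (75 mm by 190 mm) begins 51 mm behind the grasp point.
Start: joints at [-1.452, 0.22, 1.526, -0, 1.395, -0.126], TCP at [0.151, -0.606, 0.231] pointing down, gripper open.
Joint ranges: [-2.98, 2.98], [-0.91, 2.08], [0.09, 2.57], [-1.24, 4.39], [0.2, 2.65], [-2.68, 2.68]. Speed limits (rad/s): [2.57, 2.57, 3.01, 3.14, 3.14, 3.14].

INTERFACE

Orientations are given as a unit quaternion [x, y, z, w].
In Python, from station import env gives the robot as it stands.
- The arm moves only by the tool arm_command, never from a script. Its argument "commands" is a list of rows, each an object with "turn": the turn, a rotation vector about the tool's x, y, z each as a share of 30 degrees, from -1 to 1, a list of three; "translation": the shift along the tool's x, y, z each as a share of 0.1 m, from -1 to 1, a list of three; "claw": the gripper command: -1 is fully open, 1 is shut, values between are in proportion. A call has 1 to 20 rows; each row shifts and turns the commanded pose from where the row before left it, along the tool's axes as they then stand; what a row does not reach is not made up. A row lasts 1/12 s, in which the tool goes at most 41.7 mm and 7.16 degrees, less where a joint would pass 70% of its speed; a pose out of reach is approached as far as the arm can. A call with a number of a shift or a turn outside -1 to 1 is refused whole. A call with a gripper value outside its range is refused whole. The fingers move at their own pace and stop on an object; "force" is the grip in N (left out, the last holds). Time passes only in rows, so rows that do not move let the fingers close. It gives the time, the measured TCP pose, the force, the opening and the grip force at its end, in the units of the state.
- env.read_state(): the state, without advancing time (a new reading comes with each control period).
- env.snapshot(name): name is "scene" or "top" or "wrist"; returns the picture (400x640x3 uint8, red, green, blue); there is no depth.
- env.camera_info(name): a dict with "fov_y" (degrees; the focal length in pixels is half the picture's height over the tangent of half this angle, whatever the lens; pixels are square), "cx", "cy" (the principal point, pixels), "camera_from_world" (4x4, takes a point from world to camera coordinates). Camera axes: x right, y down, z forward; pixel columns grow to the right and rows downward; lengths in m; the calibration is good to about 2 mm. The wrist camera is an equidistant fisheye: a pixel r from the principal point sees the ray r / f radians off the axis. A picture is of the moment at which its call begins: read the wrist's pose just before it. camera_info takes no time and is no camera call; for the wrist camera it gives the pose at the moment of the call.
- env.hand_in(): hands the job in; it is judged then, once.
The state is a dict: "time": time; "joint_positions": joint angles; "qvel": joint speeds; "tau": joint torques, N m; "eef_pos": TCP position; "eef_rot": TCP orientation; "ft_force": force on the tool from outside, world axes, zero at the start; "moment": the same for the moment, N m; "gripper_width": opening from 0.0 (shut) to 1.0 (fully open); "grasp_force": force on a finger pad.
Only numpy, scipy, OpenCV 4.12 (cv2) and the standard library are available. Lean on these libraries where they do the work, as an engineer would, in place of code of your own. Each camera call takes 0.05 s, during which the arm holds its last target. There are 200 camera calls.

TASK

The loaded tube tray lies askew on the bench mixer, riding on the loading ledge and on top of the two locating pins. Without gripping or lifting anything, push the tray with the fingertips back, square against the mixer's rail, and then sideways along it until its two holes drop over the pins and it sits flat and fully down; the sample tubes stay in their grooves. Then push the swing clamp round to its stop, over the tray's rim, let go, and leave the other things on the table alone.

Things in the scene. Friction and masses are not known exactly. Their poses are not given: they have to be found in the camera images.
- mixer: bench tube mixer, fixed to the table: white housing 208 mm (x) by 296 mm (y), aluminium top. Origin: on the table under the centre of the tray's seat; x points away from the robot to the back rail, y to the left along it, z up. Seat at z = 64 mm; nothing on it is higher than 109 mm. Tray seated: the tray's origin is at x = 0, y = 0, z = 64 mm here, axes parallel
- ledge_edge (a point): middle of the left edge of the loading ledge, a flat step at the right of the mixer's top that carries the tray's right end: mixer frame x = -10, y = -78, z = 72 mm (8 mm above the seat). The ledge reaches from there to y = -168 mm, and from x = -103 to +83 mm
- rail_face (a point): middle of the upper edge of the back rail's face, against which the tray is pushed: mixer frame x = +85.6, y = -46, z = 86 mm. The rail stands on the seat level and runs along y from -168 to +76 mm
- pin_rear (a point): foot, on the seat, of the rear locating pin (round, 9 mm across, bullet nose, 8 mm tall, so that its tip is level with the loading ledge); at x = +48, y = +14, z = 64 mm in the mixer's frame
- pin_front (a point): foot of the front locating pin, same pin, at x = -48, y = +14, z = 64 mm in the mixer's frame
- tray: loose grey tube tray, 170 (x) by 150 (y) mm, about 0.4 kg; rim 16 mm high all round with flat outer sides. Origin: centre of its underside. At the start the underside is at z = 72 mm, 22 to 40 mm right of its seat, 20 to 30 mm short of it towards the robot, turned up to 0.08 rad. Slides level with a few N (may stick askew on the rail: nudge again); drops 8 mm when the holes meet the pins, which then stop it
- round_hole (a point): centre, at the underside, of the tray's round hole, 13 mm across, at x = +48, y = +14 mm from the tray's origin; goes over the rear pin
- slot_hole (a point): centre, at the underside, of the tray's oblong, square-cornered hole, 18 mm (x) by 13 mm (y), at x = -48, y = +14 mm from the tray's origin; goes over the front pin
- tube_1: sample tube 17 x 92 x 17 mm lying along the tray's y in its front groove; grooves are walled to 14 mm over the tray's underside, the tubes' tops are 23 mm over it. Origin: centre of its underside, 6 mm above the tray's underside
- tube_2: same kind of tube in the tray's middle groove
- tube_3: same kind of tube in the tray's rear groove
- clamp (a joint): swing clamp on a vertical pivot: small steel arm with an upright black knob. 0 = parked, arm to the mixer's -x; 1.571 = closed at its stop, arm to -y over the seated tray's rim; grows anticlockwise from above. Starts at 0 to 0.35, stays where left, needs 1 to 2 N at the knob. Arm's underside at z = 81.5 mm, 1.5 mm above the seated rim: it cannot pass over a tray that is not down
- clamp_pivot (a point): pivot of the clamp at the arm's underside: x = 0, y = +95, z = 81.5 mm in the mixer's frame
- clamp_knob (a point): the clamp's knob, half-way up: upright round stud 12 mm across, 32 mm from the pivot, from z = 86.5 to 108.5 mm above the table
- glue_stick: glue stick standing on the table, 26 mm across, 90 mm tall; leave alone. Origin: centre of its underside
- swab_pack: flat sealed swab pack lying on the table behind the mixer, 22 x 165 x 8 mm; leave alone. Origin: centre of its underside
- tube_4: sample tube lying on the table, 17 x 92 x 17 mm; leave alone. Origin: centre of its underside
- label_roll: roll of labels on the table to the left of the mixer, 62 x 58 x 58 mm; leave alone. Origin: centre of its underside
Not all that is in view belongs to the job. Leave any purple or turquoise look-alike of the tube_1 alone.

How it is judged:
On the way, in this order (a step that is already met when the one before it is completed fails the run):
1. the tray has dropped over both pins and sits flat on its seat, the clamp still open (z of tray in the frame of mixer below 0.066 m and horizontal distance between round_hole and pin_rear below 0.0035 m and horizontal distance between slot_hole and pin_front below 0.0055 m and angle between tray's own z axis and vertical below 0.03 rad and value of joint clamp below 0.9 rad), for 0.2 s.
2. the clamp is swung over the rim of the seated tray, to its stop (z of tray in the frame of mixer below 0.066 m and horizontal distance between round_hole and pin_rear below 0.0035 m and horizontal distance between slot_hole and pin_front below 0.0055 m and angle between tray's own z axis and vertical below 0.03 rad and value of joint clamp above 1.42 rad), for 0.2 s.
At the end, for the whole second after the job is handed in: Tray underside within 2 mm of the seat and level within 0.03 rad, round hole within 3.5 mm of the rear pin, slot within 5.5 mm of the front pin, at rest; clamp beyond 1.42 rad; the three tubes in their grooves; glue stick, swab pack, loose tube and label roll within 20 mm of their start (all of step 2 and linear speed of tray below 0.01 m/s and z of each of tube_1, tube_2, tube_3 in the frame of tray below 0.011 m and distance of each of glue_stick, swab_pack, tube_4, label_roll from where it was at the start of the episode below 0.02 m); the robot touches nothing.
It fails at once if the tray is lifted: more than 8 mm above the loading ledge, or tipped more than 0.2 rad (z of tray in the frame of mixer above 0.08 m or angle between tray's own z axis and vertical above 0.2 rad).
It fails at once if a sample tube is lifted or leaves its groove (z of any of tube_1, tube_2, tube_3 in the frame of tray above 0.016 m or x of tube_1 in the frame of tray above -0.0112 m or x of tube_1 in the frame of tray below -0.0332 m or y of any of tube_1, tube_2, tube_3 in the frame of tray above 0.012 m or y of any of tube_1, tube_2, tube_3 in the frame of tray below -0.012 m or x of tube_2 in the frame of tray above 0.0113 m or x of tube_2 in the frame of tray below -0.0107 m or x of tube_3 in the frame of tray above 0.0338 m or x of tube_3 in the frame of tray below 0.0118 m).
It fails at once if one of the other things on the table is moved more than 20 mm or lifted more than 15 mm (distance of any of glue_stick, swab_pack, tube_4, label_roll from where it was at the start of the episode above 0.02 m or height (world z) of any of glue_stick, swab_pack, tube_4, label_roll above 0.015 m).
It also fails if it takes over 72 s, if anything falls off the work surface, if the arm or the gripper's body presses on something with over 40 N, if the wrist force passes 120 N, or if a joint passes its speed limit or range.

## Working session

There is one attempt and no reset: what is moved stays moved. The work goes in short steps, Python scripts to look and compute and a tool call to move; the robot and the scene stay as the last step left them, time stands still between calls to the robot, and variables do not carry over. Pictures are saved under pics/ and viewed, at most 10 in all, crops included, and the job is handed in when it is done.

Besides the shell and the picture viewer there is one more tool, called after "Call:" in YAML: its name, and indented under it one key for each argument. arm_command: Moves the arm, as the interface text tells. Shift numbers are shares of 0.1 m and turn numbers shares of 30 degrees, none past 1 either way. Its arguments: {"type":"object","properties":{"commands":{"type":"array"},"force":{"type":"number"}},"required":["commands"]}

```bash
mkdir -p pics
python3 - <<'E'
from station import env
import cv2
for n in ("scene","top"):
    im=env.snapshot(n); cv2.imwrite(f"pics/{n}0.png",im[:,:,::-1])
    c=env.camera_info(n); print(n,c)
print(env.read_state())
E
```

```text
scene {'fov_y': 49.45913088682856, 'cx': 317.6139248687962, 'cy': 200.41563296478873, 'camera_from_world': array([[ 0.89836393, -0.43922467, -0.00489348, -0.57674678],
       [-0.33512395, -0.6781555 , -0.65406197,  0.13904596],
       [ 0.28396161,  0.5892256 , -0.75642514,  1.0826502 ],
       [ 0.        ,  0.        ,  0.        ,  1.        ]])}
top {'fov_y': 56.17957511239352, 'cx': 324.87560847677713, 'cy': 196.9643481306411, 'camera_from_world': array([[-0.01169029, -0.99980123, -0.01615033, -0.12205079],
       [-0.98428974,  0.01435156, -0.17597651,  0.60716151],
       [ 0.17617332,  0.01383938, -0.98426187,  0.93415948],
       [ 0.        ,  0.        ,  0.        ,  1.        ]])}
{'time': 0.1, 'joint_positions': array([-1.45209102e+00,  2.21148726e-01,  1.52752062e+00, -1.70108563e-05,
        1.39465227e+00, -1.26081714e-01]), 'qvel': array([-0.00030863, -0.00161092, -0.00417407, -0.00090743,  0.00050658,
       -0.00180939]), 'tau': array([ 3.39268390e-04, -4.95944738e+01, -3.88518655e+01,  7.01234140e-02,
        5.15278825e-02, -5.13243549e-05]), 'eef_pos': array([ 0.15140585, -0.60582593,  0.22953305]), 'eef_rot': array([ 9.92518706e-01,  1.22089599e-01, -5.18409565e-06, -8.64506333e-04]), 'ft_force': array([ 1.2079135 ,  0.42845691, -0.19109004]), 'moment': array([ 0.00103125, -0.04278163, -0.03439994]), 'grasp_force': 0.0, 'gripper_width': 0.9993076173198556}
```

View pics/top0.png

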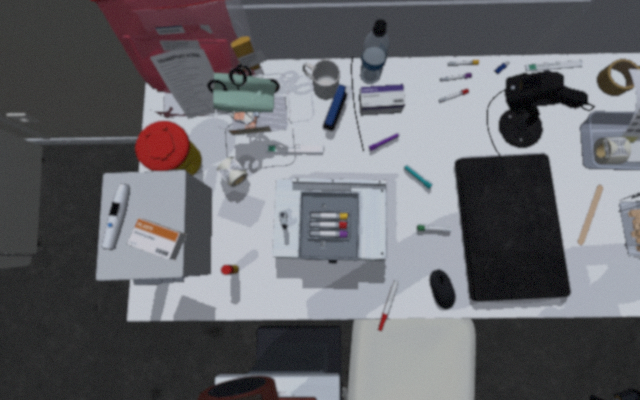

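View pics/scene0.png

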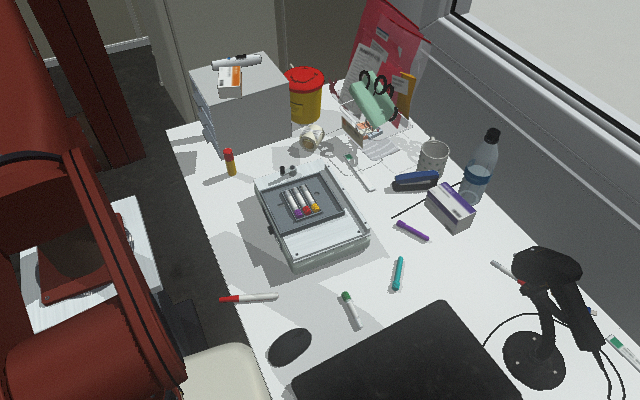

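The top view shows the mixer at about cols 273–386, rows 178–275, with the tray at cols 300–360, rows 192–262. The clamp is at (284,225) and the glue stick at (230,268). I'll enlarge both pictures.

Run:
```python
import cv2
a=cv2.imread("pics/top0.png")[165:285,262:402]
cv2.imwrite("pics/top0c.png",cv2.resize(a,None,fx=5,fy=5,interpolation=cv2.INTER_CUBIC))
a=cv2.imread("pics/scene0.png")[155:285,245:385]
cv2.imwrite("pics/scene0c.png",cv2.resize(a,None,fx=4.5,fy=4.5,interpolation=cv2.INTER_CUBIC))
```

```text
(no output)
```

View pics/top0c.png

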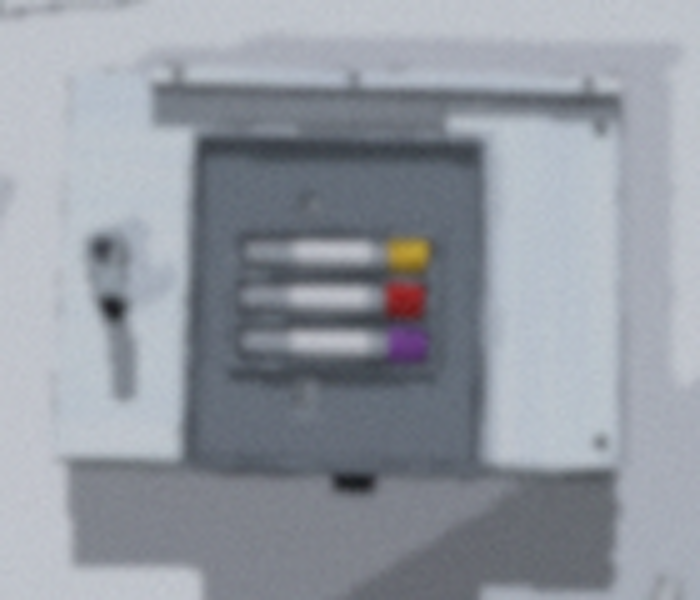

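View pics/scene0c.png

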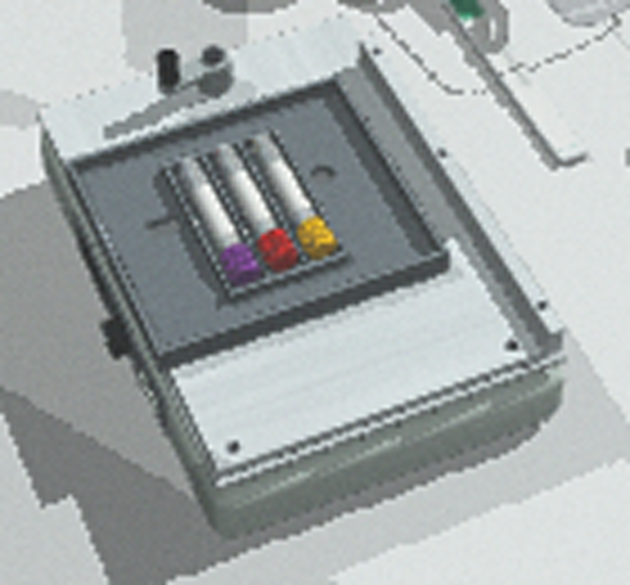

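The top crop shows the rail's upper edge from (153,88) to (620,97), the ledge's front-right corner at (615,468) and the tray corners at (197,138), (483,138), (478,468) and (185,463). The clamp pivot is at (103,250) and the knob at (112,308). I'll fit the planar poses from these points.

```bash
cat > h.py <<'E'
import numpy as np, cv2
from station import env
from scipy.optimize import least_squares
def proj(n,P):
    c=env.camera_info(n);f=200/np.tan(np.radians(c['fov_y']/2))
    p=(c['camera_from_world']@np.c_[P,np.ones(len(P))].T)[:3].T
    if n=="wrist":
        r=np.hypot(p[:,0],p[:,1]);th=np.arctan2(r,p[:,2]);return np.c_[c['cx']+f*th*p[:,0]/r,c['cy']+f*th*p[:,1]/r]
    return np.c_[c['cx']+f*p[:,0]/p[:,2],c['cy']+f*p[:,1]/p[:,2]]
def place(q,L,z=0):
    L=np.asarray(L,float);c,s=np.cos(q[2]),np.sin(q[2])
    return np.c_[q[0]+c*L[:,0]-s*L[:,1],q[1]+s*L[:,0]+c*L[:,1],L[:,2]+z]
def fit(obs,L,z=0,q0=(.5,0,0)):   # obs: list of (cam, idx list, pixels)
    r=least_squares(lambda q:np.concatenate([(proj(n,place(q,np.array(L)[i],z))-px).ravel() for n,i,px in obs]),q0,x_scale=[.1,.1,.3])
    return r.x,r.fun
E
python3 - <<'E'
from h import *
np.set_printoptions(precision=4,suppress=True)
t=lambda a:np.array(a)/5+[262-.4,165-.4]
s=lambda a:np.array(a)/4.5+[245-.4,155-.4]
M=np.array([[85.6,76,86],[85.6,-168,86],[-103,-168,72],[-103,128,64]])/1e3
T=np.array([[85,75,16],[85,-75,16],[-85,-75,16],[-85,75,16]])/1e3
mt=("top",[0,1,2],t([[153,88],[620,97],[615,468]]))
tt=("top",[0,1,2,3],t([[197,138],[483,138],[478,468],[185,463]]))
ts=("scene",[0,1,2,3],s([[338,82],[447,252],[165,357],[73,160]]))
ms=("scene",[0,1,2],s([[362,62],[548,352],[218,478]]))
for o,L,z in (([mt],M,0),([ms],M,0),([mt,ms],M,0),([tt],T,.072),([ts],T,.072),([tt,ts],T,.072)):
    q,r=fit(o,L,z);print(q,r)
q,_=fit([mt,ms],M);p,_=fit([tt,ts],T,.072)
c,sn=np.cos(q[2]),np.sin(q[2]);d=p-q
print("tray in mixer",c*d[0]+sn*d[1],-sn*d[0]+c*d[1],d[2])
print("pivot",place(q,[[0,.095,.0975]]))
for th in (0,.1,.2,.35):
  print(th,(proj("top",place(q,[[-.032*np.cos(th),.095-.032*np.sin(th),.108]]))-[261.6,164.6])*5,(proj("scene",place(q,[[-.032*np.cos(th),.095-.032*np.sin(th),.108]]))-[244.6,154.6])*4.5)
E
```

```text
[ 0.5525 -0.116  -0.041 ] [-1.347  -0.6721  0.5869 -0.0681  0.7301  0.6385]
[ 0.5491 -0.1264 -0.0546] [ 0.3553 -2.8912  0.6462 -0.0824 -0.926   1.9898]
[ 0.5512 -0.1203 -0.047 ] [ 0.5143 -0.3856  2.4777  0.7785  2.208   1.5253 -0.2778 -4.6591  0.445
 -2.6475 -0.535  -0.3283]
[ 0.5293 -0.1393 -0.0319] [-1.0975 -1.6279  0.6281 -0.641   1.3316  1.1527 -0.8943  0.9202]
[ 0.5287 -0.142  -0.0369] [ 0.6834 -1.6703  1.6354  0.4786 -0.9223  0.1435 -1.3616  0.5149]
[ 0.5291 -0.1403 -0.0341] [-0.6222 -1.6135  1.1058 -0.4996  1.6733  1.3017 -0.5543  0.9338  0.4557
 -2.1671  1.5139 -0.1605 -0.8918 -0.4039 -1.4705  0.1029]
tray in mixer -0.021096350946414873 -0.021022522175446853 0.012890061641280148
pivot [[ 0.5557 -0.0254  0.0975]]
0 [[100.4047 309.197 ]] [[162.8308  49.7728]]
0.1 [[106.9092 309.091 ]] [[164.9922  53.2465]]
0.2 [[113.3847 308.3362]] [[167.6574  56.5404]]
0.35 [[122.8996 306.0063]] [[172.5437  61.0688]]
```

Call:
arm_command:
  commands:
    - {"turn": [0,0,0.181],"translation": [0,0,-0.3],"claw": -1}
    - {"turn": [0,0,0.181],"translation": [0,0,-0.3],"claw": -1}
    - {"turn": [0,0,0.182],"translation": [0,0,-0.1],"claw": -1}
    - {"turn": [0,0,0],"translation": [0.207,-0.326,0],"claw": -1}
    - {"turn": [0,0,0],"translation": [0.207,-0.326,0],"claw": -1}
    - {"turn": [0,0,0],"translation": [0.207,-0.326,0],"claw": -1}
    - {"turn": [0,0,0],"translation": [0.207,-0.326,0],"claw": -1}
    - {"turn": [0,0,0],"translation": [0.207,-0.326,0],"claw": -1}
    - {"turn": [0,0,0],"translation": [0.207,-0.326,0],"claw": -1}
    - {"turn": [0,0,0],"translation": [0.207,-0.326,0],"claw": -1}
    - {"turn": [0,0,0],"translation": [0.207,-0.326,0],"claw": -1}
    - {"turn": [0,0,0],"translation": [0.207,-0.326,0],"claw": -1}
    - {"turn": [0,0,0],"translation": [0.207,-0.326,0],"claw": -1}
    - {"turn": [0,0,0],"translation": [0.207,-0.326,0],"claw": -1}
    - {"turn": [0,0,0],"translation": [0.207,-0.326,0],"claw": -1}
    - {"turn": [0,0,0],"translation": [0.207,-0.326,0],"claw": -1}
    - {"turn": [0,0,0],"translation": [0.207,-0.326,0],"claw": -1}
    - {"turn": [0,0,0],"translation": [0.207,-0.326,0],"claw": -1}
    - {"turn": [0,0,0],"translation": [0,0,0],"claw": -1}
    - {"turn": [0,0,0],"translation": [0,0,0],"claw": -1}

```text
time: 1.77
eef_pos: [0.4817, -0.1283, 0.3]
eef_rot: [1.0, -0.018, -0.001, -0.0]
ft_force: [0.7, -0.6, -0.2]
gripper_width: 1.001
grasp_force: 0.0
```

Run:
```python
from h import *
c=env.camera_info("wrist");print(c)
im=env.snapshot("wrist"); cv2.imwrite("pics/w1.png",cv2.resize(im[:,:,::-1],(800,500),interpolation=cv2.INTER_CUBIC))
s=env.read_state();print(s['time'],s['eef_pos'],s['eef_rot'],s['joint_positions'],s['ft_force'])
```

```text
{'fov_y': 65.70646984690485, 'cx': 316.06517225829305, 'cy': 201.16357151862536, 'camera_from_world': array([[-3.57034412e-02, -9.99362387e-01, -2.90004392e-04,
        -1.09751424e-01],
       [-9.65151373e-01,  3.44059299e-02,  2.59420623e-01,
         4.18990656e-01],
       [-2.59245235e-01,  9.54210710e-03, -9.65764390e-01,
         5.83191337e-01],
       [ 0.00000000e+00,  0.00000000e+00,  0.00000000e+00,
         1.00000000e+00]])}
1.8167 [ 0.48114911 -0.12958758  0.29999567] [ 9.99821500e-01 -1.88821213e-02 -6.57559596e-04  2.29683665e-05] [-4.21107370e-01 -1.24552117e-01  1.75480783e+00 -5.58041935e-04
  1.51252913e+00  1.18748828e+00] [0.86724877 0.04876847 0.19849089]
```

View pics/w1.png

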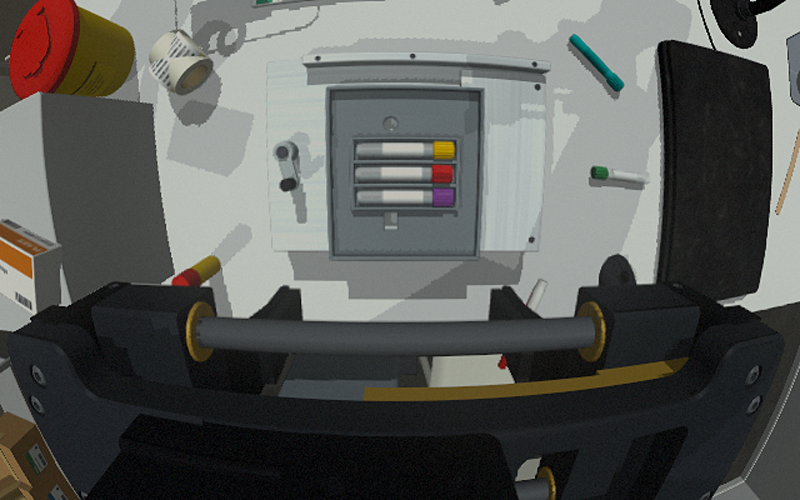

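The wrist view shows the mixer at cols 265–550, rows 50–262 of the 800-px picture, with the glue stick at (195,270). I'll take an enlarged crop.

Run:
```python
import cv2
im=cv2.imread("pics/w1.png");im=cv2.resize(im,(640,400),interpolation=cv2.INTER_AREA)[35:215,205:445]
cv2.imwrite("pics/w1c.png",cv2.resize(im,None,fx=3.3,fy=3.3,interpolation=cv2.INTER_CUBIC))
```

```text
(no output)
```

View pics/w1c.png

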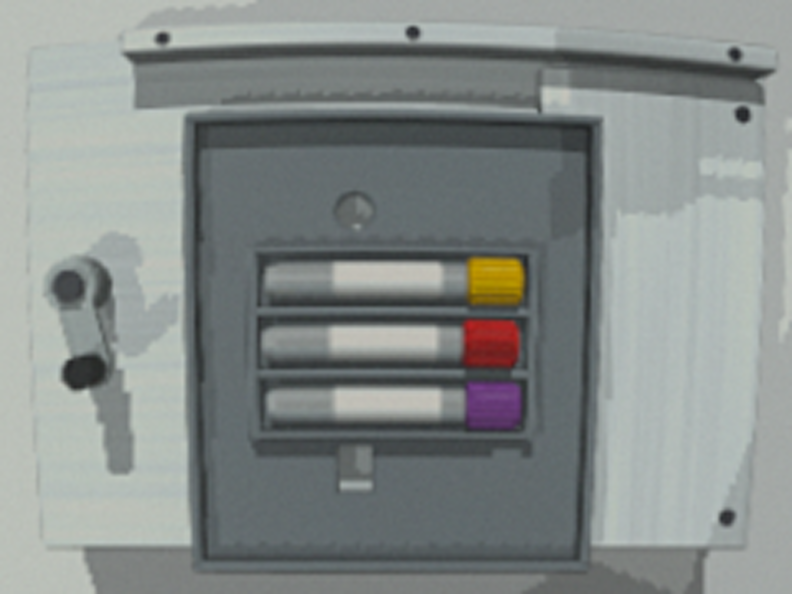

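The crop shows the tray's corners at (184,115), (601,118), (589,571) and (193,570). The rail edge runs from (122,53) to (775,73), the ledge corner is at (743,548), and the clamp knob is at (82,372).

Run:
```python
from h import *
np.set_printoptions(precision=4,suppress=True)
w=lambda a:np.array(a)/3.3+[205-.35,35-.35]
M=np.array([[85.6,76,86],[85.6,-168,86],[-103,-168,72]])/1e3
T=np.array([[85,75,16],[85,-75,16],[-85,-75,16],[-85,75,16]])/1e3
q,r=fit([("wrist",[0,1,2],w([[122,53],[775,73],[743,548]]))],M);print(q,r)
p,r=fit([("wrist",[0,1,2,3],w([[184,115],[601,118],[589,571],[193,570]]))],T,.072);print(p,r)
c,sn=np.cos(q[2]),np.sin(q[2]);d=p-q
print("tray in mixer",c*d[0]+sn*d[1],-sn*d[0]+c*d[1],d[2])
iw=lambda u:(u-[204.65,34.65])*3.3
print(iw(proj("wrist",place(p,[[.048,.014,.004],[-.048,.014,.004]],.072))))
print("pivot",place(q,[[0,.095,.0975]]))
for th in (0,.1,.2,.35):print(th,iw(proj("wrist",place(q,[[-.032*np.cos(th),.095-.032*np.sin(th),.1085],[0,.095,.1]]))))
print("tray corners",place(p,T,.072))
```

```text
[ 0.5531 -0.1165 -0.0438] [-0.9655 -0.1679  0.8609 -0.082   0.2172  0.2537]
[ 0.5283 -0.1393 -0.0388] [-0.3192 -0.6012  0.398  -0.5299 -0.0156  0.4743 -0.0567  0.7174]
tray in mixer -0.023828713999114633 -0.023943609089132685 0.005014269665668432
[[354.3279 212.4226]
 [354.5122 469.352 ]]
pivot [[ 0.5573 -0.0215  0.0975]]
0 [[ 52.8856 375.1712]
 [ 57.3369 283.6816]]
0.1 [[ 61.4803 374.4616]
 [ 57.3369 283.6816]]
0.2 [[ 70.0014 372.8546]
 [ 57.3369 283.6816]]
0.35 [[ 82.4609 368.7873]
 [ 57.3369 283.6816]]
tray corners [[ 0.6161 -0.0677  0.088 ]
 [ 0.6103 -0.2176  0.088 ]
 [ 0.4404 -0.211   0.088 ]
 [ 0.4463 -0.0611  0.088 ]]
```

Call:
arm_command:
  commands:
    - {"turn": [0,0,0.012],"translation": [-0.335,0.046,0],"claw": -1}
    - {"turn": [0,0,0],"translation": [-0.335,0.046,0],"claw": -1}
    - {"turn": [0,0,0],"translation": [0,0,0.36],"claw": -1}
    - {"turn": [0,0,0],"translation": [0,0,0.36],"claw": -1}
    - {"turn": [0,0,0],"translation": [0,0,0.36],"claw": -1}
    - {"turn": [0,0,0],"translation": [0,0,0.36],"claw": -1}
    - {"turn": [0,0,0],"translation": [0,0,0.36],"claw": -1}
    - {"turn": [0,0,0],"translation": [0,0,0.35],"claw": -1}
    - {"turn": [0,0,0],"translation": [0,0,0],"claw": -1}
    - {"turn": [0,0,0],"translation": [0,0,0],"claw": -1}
    - {"turn": [0,0,0],"translation": [0,0,0],"claw": -1}

```text
time: 2.73
eef_pos: [0.4147, -0.1378, 0.0874]
eef_rot: [1.0, -0.024, 0.001, 0.001]
ft_force: [-0.5, -0.2, 0.4]
gripper_width: 0.999
grasp_force: 0.0
```

Call:
arm_command:
  commands:
    - {"turn": [0,0,0],"translation": [0.05,0,0.03],"claw": -1}
    - {"turn": [0,0,0],"translation": [0.05,0,0],"claw": -1}
    - {"turn": [0,0,0],"translation": [0.03,0,0],"claw": -1}
    - {"turn": [0,0,0],"translation": [0.03,0,0],"claw": -1}
    - {"turn": [0,0,0],"translation": [0.03,0,0],"claw": -1}
    - {"turn": [0,0,0],"translation": [0.03,0,0],"claw": -1}
    - {"turn": [0,0,0],"translation": [0.03,0,0],"claw": -1}
    - {"turn": [0,0,0],"translation": [0.03,0,0],"claw": -1}
    - {"turn": [0,0,0],"translation": [0.03,0,0],"claw": -1}
    - {"turn": [0,0,0],"translation": [0.03,0,0],"claw": -1}
    - {"turn": [0,0,0],"translation": [0.03,0,0],"claw": -1}

```text
time: 3.65
eef_pos: [0.4511, -0.1382, 0.0824]
eef_rot: [1.0, -0.023, -0.0, -0.0]
ft_force: [-3.9, 0.2, 2.8]
gripper_width: 0.998
grasp_force: 1.6
```

Call:
arm_command:
  commands:
    - {"turn": [0,0,0],"translation": [0.02,0,0],"claw": -1}
    - {"turn": [0,0,0],"translation": [0,0,0],"claw": -1}

```text
time: 3.82
eef_pos: [0.4536, -0.1383, 0.0825]
eef_rot: [1.0, -0.023, 0.0, -0.0]
ft_force: [-0.0, -0.3, -0.5]
gripper_width: 0.999
grasp_force: 0.1
```

Call:
arm_command:
  commands:
    - {"turn": [0,0,0],"translation": [0.02,0,0],"claw": -1}
    - {"turn": [0,0,0],"translation": [0.015,0,0],"claw": -1}

```text
time: 3.98
eef_pos: [0.4561, -0.1386, 0.0824]
eef_rot: [1.0, -0.023, -0.001, 0.0]
ft_force: [-6.3, -2.2, 2.4]
gripper_width: 1.002
grasp_force: 3.2
```

Call:
arm_command:
  commands:
    - {"turn": [0,0,0],"translation": [0.015,0,0],"claw": -1}
    - {"turn": [0,0,0],"translation": [0.01,0,0],"claw": -1}

```text
time: 4.15
eef_pos: [0.457, -0.1388, 0.0823]
eef_rot: [1.0, -0.023, -0.002, 0.0]
ft_force: [-13.9, -1.7, 10.0]
gripper_width: 1.003
grasp_force: 7.0
```

Call:
arm_command:
  commands:
    - {"turn": [0,0,0],"translation": [0.01,0,0],"claw": -1}
    - {"turn": [0,0,0],"translation": [0.01,0,0],"claw": -1}

```text
time: 4.32
eef_pos: [0.4571, -0.1388, 0.0821]
eef_rot: [1.0, -0.023, -0.005, -0.0]
ft_force: [-21.9, -2.0, 15.8]
gripper_width: 1.0
grasp_force: 10.6
```

Call:
arm_command:
  commands:
    - {"turn": [0,0,0],"translation": [-0.1,0,0],"claw": -1}
    - {"turn": [0,0,0],"translation": [-0.2,0,0],"claw": -1}
    - {"turn": [0,0,0],"translation": [0,0,-0.3],"claw": -1}
    - {"turn": [0,0,0],"translation": [0,0,-0.3],"claw": -1}
    - {"turn": [0,0,0],"translation": [0,0,0],"claw": -1}
    - {"turn": [0,0,0],"translation": [0.313,0.261,0],"claw": -1}
    - {"turn": [0,0,0],"translation": [0.313,0.261,0],"claw": -1}
    - {"turn": [0,0,0],"translation": [0.313,0.261,0],"claw": -1}
    - {"turn": [0,0,0],"translation": [0.313,0.261,0],"claw": -1}

```text
time: 5.07
eef_pos: [0.5532, -0.2486, 0.1427]
eef_rot: [1.0, -0.023, 0.001, 0.0]
ft_force: [0.6, -0.3, 0.5]
gripper_width: 1.003
grasp_force: 0.0
```

Call:
arm_command:
  commands:
    - {"turn": [0,0,-0.231],"translation": [0,0,0],"claw": -1}
    - {"turn": [0,0,-0.231],"translation": [0,0,0],"claw": -1}
    - {"turn": [0,0,-0.231],"translation": [0,0,0],"claw": -1}
    - {"turn": [0,0,-0.231],"translation": [0,0,0],"claw": -1}
    - {"turn": [0,0,-0.231],"translation": [0,0,0],"claw": -1}
    - {"turn": [0,0,-0.231],"translation": [0,0,0],"claw": -1}
    - {"turn": [0,0,-0.231],"translation": [0,0,0],"claw": -1}
    - {"turn": [0,0,-0.231],"translation": [0,0,0],"claw": -1}
    - {"turn": [0,0,-0.231],"translation": [0,0,0],"claw": -1}
    - {"turn": [0,0,-0.231],"translation": [0,0,0],"claw": -1}
    - {"turn": [0,0,-0.231],"translation": [0,0,0],"claw": -1}
    - {"turn": [0,0,-0.231],"translation": [0,0,0],"claw": -1}
    - {"turn": [0,0,-0.231],"translation": [0,0,0],"claw": -1}
    - {"turn": [0,0,0],"translation": [0,0,0],"claw": -1}
    - {"turn": [0,0,0],"translation": [0,0,0],"claw": -1}

```text
time: 6.32
eef_pos: [0.5516, -0.2474, 0.1424]
eef_rot: [0.724, 0.69, 0.0, 0.0]
ft_force: [-0.0, 0.1, 0.4]
gripper_width: 1.007
grasp_force: 0.0
```

Run:
```python
from h import *
s=env.read_state();print(s['time'],s['eef_pos'],s['eef_rot'],s['joint_positions'],s['ft_force'])
R=cv2.Rodrigues(np.zeros(3))[0]
from scipy.spatial.transform import Rotation as Q
print(np.round(Q.from_quat(s['eef_rot']).as_matrix(),4))
im=env.snapshot("top")[165:285,262:402,::-1]; cv2.imwrite("pics/t2.png",cv2.resize(im,None,fx=5,fy=5,interpolation=cv2.INTER_CUBIC))
```

```text
6.3167 [ 0.55155989 -0.24735316  0.14237833] [7.23964163e-01 6.89837437e-01 2.88639676e-04 3.44541944e-04] [-5.52184534e-01  2.47175371e-01  1.66582502e+00  4.06570935e-04
  1.22777897e+00 -5.04053951e-01] [-0.0394593   0.08949745  0.39826951]
[[ 4.820e-02  9.988e-01  9.000e-04]
 [ 9.988e-01 -4.820e-02 -1.000e-04]
 [-1.000e-04  9.000e-04 -1.000e+00]]
```

Call:
arm_command:
  commands:
    - {"turn": [0,0,0],"translation": [0,0,0.3],"claw": -1}
    - {"turn": [0,0,0],"translation": [0,0,0.28],"claw": -1}
    - {"turn": [0,0,0],"translation": [0,0,0],"claw": -1}
    - {"turn": [0,0,0],"translation": [0,0,0],"claw": -1}
    - {"turn": [0,0,0],"translation": [0.06,0,0],"claw": -1}
    - {"turn": [0,0,0],"translation": [0.05,0,0],"claw": -1}
    - {"turn": [0,0,0],"translation": [0.04,0,0],"claw": -1}
    - {"turn": [0,0,0],"translation": [0.03,0,0],"claw": -1}
    - {"turn": [0,0,0],"translation": [0.03,0,0],"claw": -1}
    - {"turn": [0,0,0],"translation": [0.03,0,0],"claw": -1}

```text
time: 7.2
eef_pos: [0.5525, -0.2236, 0.085]
eef_rot: [0.723, 0.691, -0.0, 0.001]
ft_force: [-0.6, -2.8, 0.1]
gripper_width: 0.999
grasp_force: 1.4
```

Call:
arm_command:
  commands:
    - {"turn": [0,0,0],"translation": [0.02,0,0],"claw": -1}
    - {"turn": [0,0,0],"translation": [0.02,0,0],"claw": -1}
    - {"turn": [0,0,0],"translation": [0.02,0,0],"claw": -1}

```text
time: 7.45
eef_pos: [0.5528, -0.2178, 0.085]
eef_rot: [0.723, 0.691, -0.0, 0.001]
ft_force: [0.2, -4.8, 2.1]
gripper_width: 1.0
grasp_force: 1.7
```

Call:
arm_command:
  commands:
    - {"turn": [0,0,0],"translation": [0.02,0,0],"claw": -1}
    - {"turn": [0,0,0],"translation": [0.02,0,0],"claw": -1}

```text
time: 7.62
eef_pos: [0.553, -0.2137, 0.085]
eef_rot: [0.723, 0.691, -0.0, 0.001]
ft_force: [-0.0, -3.6, 2.2]
gripper_width: 0.994
grasp_force: 2.0
```

Call:
arm_command:
  commands:
    - {"turn": [0,0,0],"translation": [0.02,0,0.02],"claw": -1}
    - {"turn": [0,0,0],"translation": [0.02,0,0],"claw": -1}
    - {"turn": [0,0,0],"translation": [0.01,0,0],"claw": -1}

```text
time: 7.87
eef_pos: [0.5531, -0.2083, 0.0827]
eef_rot: [0.723, 0.691, 0.0, 0.0]
ft_force: [0.6, -4.3, 3.2]
gripper_width: 0.999
grasp_force: 2.0
```

Call:
arm_command:
  commands:
    - {"turn": [0,0,0],"translation": [0.015,0,0],"claw": -1}
    - {"turn": [0,0,0],"translation": [0.01,0,0],"claw": -1}

```text
time: 8.03
eef_pos: [0.5525, -0.2047, 0.0819]
eef_rot: [0.723, 0.691, 0.0, -0.001]
ft_force: [0.0, -0.3, 0.2]
gripper_width: 0.997
grasp_force: 0.0
```

Call:
arm_command:
  commands:
    - {"turn": [0,0,0],"translation": [0.015,0,0],"claw": -1}
    - {"turn": [0,0,0],"translation": [0,0,0],"claw": -1}

```text
time: 8.2
eef_pos: [0.5525, -0.2032, 0.0817]
eef_rot: [0.723, 0.691, -0.0, -0.001]
ft_force: [0.7, -0.4, 0.1]
gripper_width: 1.003
grasp_force: 0.0
```

Run:
```python
from h import *
im=env.snapshot("wrist")[:,:,::-1]; cv2.imwrite("pics/w3.png",cv2.resize(im,(800,500),interpolation=cv2.INTER_CUBIC))
```

```text
(no output)
```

View pics/w3.png

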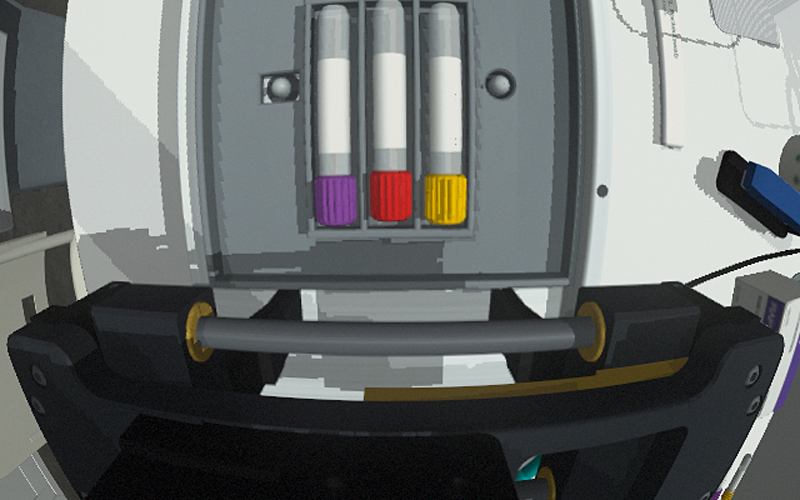

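The pins sit inside the slot at (283,88) and the round hole at (499,85), and the tubes are in their grooves. A small further push will confirm that the pins stop the tray.

Call:
arm_command:
  commands:
    - {"turn": [0,0,0],"translation": [0.015,0,0],"claw": -1}
    - {"turn": [0,0,0],"translation": [0.01,0,0],"claw": -1}

```text
time: 8.42
eef_pos: [0.5528, -0.2018, 0.0821]
eef_rot: [0.723, 0.691, -0.0, -0.0]
ft_force: [-1.0, -1.4, -1.1]
gripper_width: 0.999
grasp_force: 0.8
```

Call:
arm_command:
  commands:
    - {"turn": [0,0,0],"translation": [0.01,0,0],"claw": -1}
    - {"turn": [0,0,0],"translation": [0.01,0,0],"claw": -1}

```text
time: 8.58
eef_pos: [0.5531, -0.2004, 0.0824]
eef_rot: [0.723, 0.691, -0.0, 0.0]
ft_force: [-0.9, -5.8, -1.5]
gripper_width: 0.999
grasp_force: 2.9
```

Call:
arm_command:
  commands:
    - {"turn": [0,0,0],"translation": [0.01,0,0],"claw": -1}
    - {"turn": [0,0,0],"translation": [0,0,0],"claw": -1}

```text
time: 8.75
eef_pos: [0.5533, -0.2002, 0.0826]
eef_rot: [0.723, 0.691, -0.001, 0.001]
ft_force: [-1.7, -6.0, -3.4]
gripper_width: 1.003
grasp_force: 3.2
```

Call:
arm_command:
  commands:
    - {"turn": [0,0,0],"translation": [0.01,0,0],"claw": -1}
    - {"turn": [0,0,0],"translation": [0,0,0],"claw": -1}

```text
time: 8.92
eef_pos: [0.5533, -0.2, 0.0827]
eef_rot: [0.723, 0.691, -0.001, 0.001]
ft_force: [-1.8, -9.0, -1.9]
gripper_width: 1.001
grasp_force: 4.5
```

The tray is stopped firmly by the pins, so it is seated. Next I back off, close the fingers, and go to a spot in front and left of the knob.

Call:
arm_command:
  commands:
    - {"turn": [0,0,0],"translation": [-0.1,0,0],"claw": -1}
    - {"turn": [0,0,0],"translation": [-0.1,0,0],"claw": -1}
    - {"turn": [0,0,0],"translation": [0,0,-0.35],"claw": -1}
    - {"turn": [0,0,0],"translation": [0,0,-0.35],"claw": 1}
    - {"turn": [0,0,0],"translation": [0,0,-0.3],"claw": 1}
    - {"turn": [0,0,0],"translation": [0.34,-0.103,0],"claw": 1}
    - {"turn": [0,0,0],"translation": [0.34,-0.103,0],"claw": 1}
    - {"turn": [0,0,0],"translation": [0.34,-0.103,0],"claw": 1}
    - {"turn": [0,0,0],"translation": [0.34,-0.103,0],"claw": 1}
    - {"turn": [0,0,0],"translation": [0.34,-0.103,0],"claw": 1}
    - {"turn": [0,0,0],"translation": [0.34,-0.103,0],"claw": 1}
    - {"turn": [0,0,-0.219],"translation": [0,0,0],"claw": 1}
    - {"turn": [0,0,-0.219],"translation": [0,0,0],"claw": 1}
    - {"turn": [0,0,-0.219],"translation": [0,0,0],"claw": 1}
    - {"turn": [0,0,-0.219],"translation": [0,0,0],"claw": 1}
    - {"turn": [0,0,-0.219],"translation": [0,0,0],"claw": 1}
    - {"turn": [0,0,-0.219],"translation": [0,0,0],"claw": 1}
    - {"turn": [0,0,-0.219],"translation": [0,0,0],"claw": 1}
    - {"turn": [0,0,-0.219],"translation": [0,0,0],"claw": 1}
    - {"turn": [0,0,0],"translation": [0,0,0],"claw": 1}

```text
time: 10.58
eef_pos: [0.5001, -0.0115, 0.1828]
eef_rot: [0.34, 0.94, 0.0, 0.0]
ft_force: [0.6, 0.9, -0.8]
gripper_width: 0.005
grasp_force: 0.0
```

Run:
```python
from h import *
s=env.read_state();print(s['time'],s['eef_pos'],s['joint_positions'],s['gripper_width'])
from scipy.spatial.transform import Rotation as Q
print(np.round(Q.from_quat(s['eef_rot']).as_matrix(),3))
im=env.snapshot("scene")[140:290,240:400,::-1]; cv2.imwrite("pics/s4.png",cv2.resize(im,None,fx=4,fy=4,interpolation=cv2.INTER_CUBIC))
```

```text
10.5833 [ 0.50013516 -0.01150548  0.1827888 ] [-1.81283472e-01 -4.05036151e-02  1.89754424e+00  7.89665925e-04
  1.28436949e+00 -1.05772371e+00] 0.004914985417894372
[[-0.768  0.64   0.   ]
 [ 0.64   0.768  0.001]
 [ 0.     0.001 -1.   ]]
```

View pics/s4.png

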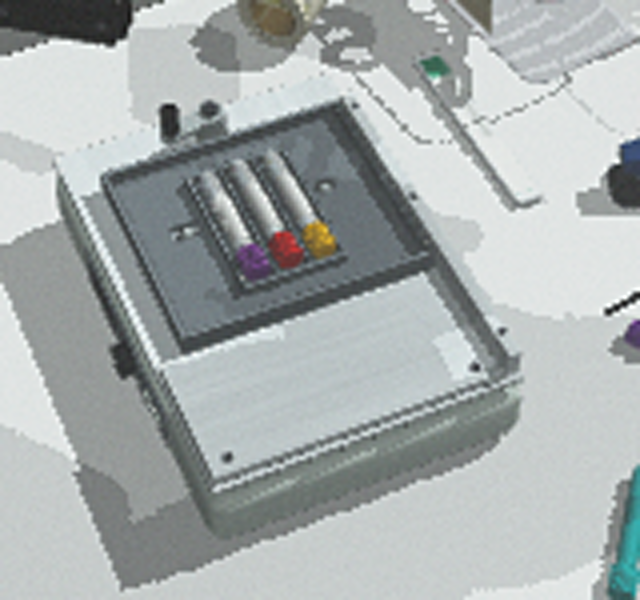

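The tray is sunk flush beside the ledge, square to the rail, with pins showing in both holes. The knob at (170,122) is still parked. I'll go down and push the knob.

Call:
arm_command:
  commands:
    - {"turn": [0,0,0],"translation": [0,0,0.3],"claw": 1}
    - {"turn": [0,0,0],"translation": [0,0,0.3],"claw": 1}
    - {"turn": [0,0,0],"translation": [0,0,0.22],"claw": 1}
    - {"turn": [0,0,0],"translation": [0,0,0],"claw": 1}
    - {"turn": [0,0,0],"translation": [-0.04,0,0],"claw": 1}
    - {"turn": [0,0,0],"translation": [-0.04,0,0],"claw": 1}
    - {"turn": [0,0,0],"translation": [-0.04,0,0],"claw": 1}
    - {"turn": [0,0,0],"translation": [-0.04,0,0],"claw": 1}
    - {"turn": [0,0,0],"translation": [-0.04,0,0],"claw": 1}

```text
time: 11.38
eef_pos: [0.516, -0.0246, 0.1018]
eef_rot: [0.342, 0.94, 0.0, 0.0]
ft_force: [-2.9, 0.2, 0.2]
gripper_width: 0.011
grasp_force: 1.2
```

Call:
arm_command:
  commands:
    - {"turn": [0,0,0],"translation": [-0.04,0,0],"claw": 1}
    - {"turn": [0,0,0],"translation": [-0.04,0,0],"claw": 1}
    - {"turn": [0,0,0],"translation": [-0.04,0,0],"claw": 1}
    - {"turn": [0,0,0],"translation": [-0.04,0,0],"claw": 1}
    - {"turn": [0,0,0],"translation": [-0.04,0,0],"claw": 1}

```text
time: 11.8
eef_pos: [0.5306, -0.0376, 0.1003]
eef_rot: [0.342, 0.94, -0.0, -0.0]
ft_force: [-2.7, -0.3, -0.5]
gripper_width: 0.006
grasp_force: 1.2
```

Call:
arm_command:
  commands:
    - {"turn": [0,0,0],"translation": [-0.03,0,0],"claw": 1}
    - {"turn": [0,0,0],"translation": [-0.03,0,0],"claw": 1}
    - {"turn": [0,0,0],"translation": [-0.03,0,0],"claw": 1}

```text
time: 12.05
eef_pos: [0.5381, -0.0425, 0.1006]
eef_rot: [0.342, 0.94, 0.001, 0.0]
ft_force: [-0.4, 2.9, -0.7]
gripper_width: 0.007
grasp_force: 0.8
```

Travel so far is about 49 mm of an expected 54. I'll continue to the stop in small steps.

Call:
arm_command:
  commands:
    - {"turn": [0,0,0],"translation": [-0.02,0,0],"claw": 1}
    - {"turn": [0,0,0],"translation": [-0.015,0,0],"claw": 1}
    - {"turn": [0,0,0],"translation": [0,0,0],"claw": 1}

```text
time: 12.3
eef_pos: [0.5407, -0.0446, 0.1007]
eef_rot: [0.342, 0.94, 0.001, 0.0]
ft_force: [1.0, 3.0, -0.3]
gripper_width: 0.01
grasp_force: 1.2
```

Call:
arm_command:
  commands:
    - {"turn": [0,0,0],"translation": [-0.015,0,0],"claw": 1}
    - {"turn": [0,0,0],"translation": [-0.01,0,0],"claw": 1}
    - {"turn": [0,0,0],"translation": [0,0,0],"claw": 1}

```text
time: 12.55
eef_pos: [0.5423, -0.0452, 0.1007]
eef_rot: [0.342, 0.94, 0.001, -0.0]
ft_force: [0.9, 8.0, -0.4]
gripper_width: 0.007
grasp_force: 3.3
```

Call:
arm_command:
  commands:
    - {"turn": [0,0,0],"translation": [-0.01,0,0],"claw": 1}
    - {"turn": [0,0,0],"translation": [-0.01,0,0],"claw": 1}
    - {"turn": [0,0,0],"translation": [0,0,0],"claw": 1}

```text
time: 12.8
eef_pos: [0.5431, -0.0455, 0.1006]
eef_rot: [0.342, 0.94, 0.002, -0.001]
ft_force: [-2.1, 11.0, 2.5]
gripper_width: 0.004
grasp_force: 5.6
```

Call:
arm_command:
  commands:
    - {"turn": [0,0,0],"translation": [0.2,0,0],"claw": 1}
    - {"turn": [0,0,0],"translation": [0.2,0,0],"claw": 1}
    - {"turn": [0,0,0],"translation": [0,0,-0.4],"claw": 1}
    - {"turn": [0,0,0],"translation": [0,0,-0.4],"claw": 1}
    - {"turn": [0,0,0],"translation": [0,0,-0.4],"claw": 1}
    - {"turn": [0,0,0],"translation": [0,0,0],"claw": 1}

```text
time: 13.3
eef_pos: [0.5177, -0.0234, 0.2303]
eef_rot: [0.342, 0.94, 0.001, 0.008]
ft_force: [2.0, 0.3, 1.0]
gripper_width: 0.005
grasp_force: 0.0
```

Run:
```python
from h import *
a=env.snapshot("scene")[150:250,245:365,::-1]
cv2.imwrite("pics/s5.png",cv2.resize(a,None,fx=6,fy=6,interpolation=cv2.INTER_CUBIC))
q=(.5535,-.1175,-.044)
for th in (1.1,1.25,1.4,1.5,1.571):print(th,(proj("scene",place(q,[[-.032*np.cos(th),.095-.032*np.sin(th),.1085],[0,.095,.1]]))-[244.6,149.6])*6)
```

```text
1.1 [[279.92088259 121.14555826]
 [288.10847464  83.41705534]]
1.25 [[291.03202775 120.9891909 ]
 [288.10847464  83.41705534]]
1.4 [[302.04972036 119.65633187]
 [288.10847464  83.41705534]]
1.5 [[309.2138987  118.12931419]
 [288.10847464  83.41705534]]
1.571 [[314.16352927 116.74531234]
 [288.10847464  83.41705534]]
```

View pics/s5.png

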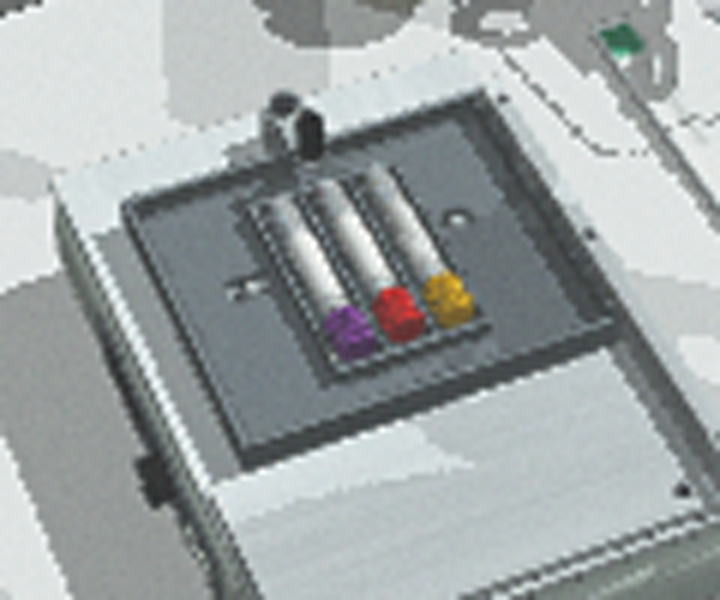

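Knob at (310,113) and pivot at (284,103): the arm is at or very near its stop over the rim, and the tray is seated. I'll confirm with a straight push along the mixer's +x at the knob.

Call:
arm_command:
  commands:
    - {"turn": [0,0,-0.21],"translation": [0,0,0],"claw": 1}
    - {"turn": [0,0,-0.21],"translation": [0,0,0],"claw": 1}
    - {"turn": [0,0,-0.21],"translation": [0,0,0],"claw": 1}
    - {"turn": [0,0,-0.21],"translation": [0,0,0],"claw": 1}
    - {"turn": [0,0,-0.21],"translation": [0,0,0],"claw": 1}
    - {"turn": [0,0,-0.21],"translation": [0,0,0],"claw": 1}
    - {"turn": [0,0,0],"translation": [0,-0.295,0],"claw": 1}
    - {"turn": [0,0,0],"translation": [0,0,0.35],"claw": 1}
    - {"turn": [0,0,0],"translation": [0,0,0.35],"claw": 1}
    - {"turn": [0,0,0],"translation": [0,0,0.35],"claw": 1}
    - {"turn": [0,0,0],"translation": [0,0,0.25],"claw": 1}
    - {"turn": [0,0,0],"translation": [0,0,0],"claw": 1}
    - {"turn": [0,0,0],"translation": [0,0,0],"claw": 1}

```text
time: 14.43
eef_pos: [0.51, -0.0515, 0.0887]
eef_rot: [0.019, 1.0, 0.0, -0.002]
ft_force: [0.3, -0.6, 0.9]
gripper_width: 0.006
grasp_force: 0.0
```

Call:
arm_command:
  commands:
    - {"turn": [0,0,0],"translation": [-0.05,0,0],"claw": 1}
    - {"turn": [0,0,0],"translation": [-0.05,0,0],"claw": 1}
    - {"turn": [0,0,0],"translation": [-0.03,0,0],"claw": 1}
    - {"turn": [0,0,0],"translation": [-0.02,0,0],"claw": 1}
    - {"turn": [0,0,0],"translation": [-0.02,0,0],"claw": 1}

```text
time: 14.85
eef_pos: [0.5299, -0.0526, 0.0917]
eef_rot: [0.019, 1.0, -0.0, 0.001]
ft_force: [0.5, -0.6, -0.8]
gripper_width: 0.002
grasp_force: 0.0
```

Call:
arm_command:
  commands:
    - {"turn": [0,0,0],"translation": [0,0,-0.08],"claw": 1}
    - {"turn": [0,0,0],"translation": [-0.03,0,0],"claw": 1}
    - {"turn": [0,0,0],"translation": [-0.03,0,0],"claw": 1}
    - {"turn": [0,0,0],"translation": [-0.02,0,0],"claw": 1}

```text
time: 15.18
eef_pos: [0.5373, -0.0528, 0.0989]
eef_rot: [0.019, 1.0, -0.0, 0.0]
ft_force: [-0.1, -0.6, -0.1]
gripper_width: 0.008
grasp_force: 0.0
```

Call:
arm_command:
  commands:
    - {"turn": [0,0,0],"translation": [-0.02,0,0],"claw": 1}
    - {"turn": [0,0,0],"translation": [-0.01,0,0],"claw": 1}
    - {"turn": [0,0,0],"translation": [0,0,0],"claw": 1}

```text
time: 15.43
eef_pos: [0.5398, -0.0528, 0.0983]
eef_rot: [0.019, 1.0, 0.0, -0.0]
ft_force: [-0.3, -0.5, -0.2]
gripper_width: -0.001
grasp_force: 0.0
```

Call:
arm_command:
  commands:
    - {"turn": [0,0,0],"translation": [-0.02,0,0],"claw": 1}
    - {"turn": [0,0,0],"translation": [-0.01,0,0],"claw": 1}
    - {"turn": [0,0,0],"translation": [0,0,0],"claw": 1}

```text
time: 15.68
eef_pos: [0.5411, -0.0528, 0.0981]
eef_rot: [0.019, 1.0, 0.0, -0.002]
ft_force: [-7.2, -0.6, 3.6]
gripper_width: 0.007
grasp_force: 3.2
```

It stopped at x = 0.541 m, against 0.540 m expected for a closed clamp, with 7 N and no movement: the clamp is at its stop. I'll retract and hand in.

Call:
arm_command:
  commands:
    - {"turn": [0,0,0],"translation": [0.2,0,0],"claw": 1}
    - {"turn": [0,0,0],"translation": [0.1,0,0],"claw": 1}
    - {"turn": [0,0,0],"translation": [0,0,-0.4],"claw": 1}
    - {"turn": [0,0,0],"translation": [0,0,-0.4],"claw": 1}
    - {"turn": [0,0,0],"translation": [0,0,-0.4],"claw": 1}
    - {"turn": [0,0,0],"translation": [0,0,0],"claw": 1}
    - {"turn": [0,0,0],"translation": [0,0,0],"claw": 1}
    - {"turn": [0,0,0],"translation": [0,0,0],"claw": 1}

```text
time: 16.35
eef_pos: [0.5127, -0.0517, 0.2184]
eef_rot: [0.019, 1.0, -0.0, 0.0]
ft_force: [0.8, 0.9, 0.0]
gripper_width: 0.005
grasp_force: 0.0
```

```bash
python3 -c "
from station import env
print(env.hand_in())"
```

```text
the job is handed in; nothing more can be done
None
```

I handed the job in at about 16 s: the tray is seated over both pins with the tubes in their grooves, the clamp is at its stop, and the arm is clear; no verdict came back, so this rests on the pictures and contact forces.

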